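# Clamp a pigeonhole drawer with the bench's pump-trigger clamp

### The job

The mail room's hand stamp was left standing between the clamp's pad and the little wooden drawer: lift it out and stand it upright in the shallow black tray. Then pump the clamp's trigger, and move the jaw with nothing but the trigger, until the rubber pad touches the drawer and its spring plunger is pushed about half-way in (about 8 mm), never so far that it bottoms out, because that would crack the drawer. Finish while still holding the trigger pulled so that the clamp keeps that pressure; leave the drawer where it stands and the ink tin, padlock and tape roll alone.

Things in the scene. Friction and masses are not known exactly. Their poses are not given: they have to be found in the camera images.
- clamp: Bench clamp like an upturned caulking gun, fixed to the bench. Origin: on the bench under the trigger pivot; +x is the pressing direction (trigger, pad, drawer, fixed jaw), z up. Base plate 8 mm thick (x -140 to 280, y +-50 mm); black housing (x -100 to 45, y +-22, top at 88 mm), trigger standing out of its top; steel fixed jaw with its face at x = 236, 70 mm high, 90 mm wide.
- fixed_grip (a point): Top of the clamp's fixed upright black grip behind the trigger, 168 mm above the bench, at clamp x = -86 mm; the grip is 24 mm (clamp x) by 28 mm (clamp y).
- trigger: Steel trigger, 12 mm (pull direction) by 16 mm (clamp y), top 85 mm from its pivot. Origin: the pivot, at (0, 0, 78 mm) of the clamp; turns about clamp y; z runs up the blade. At rest it leans 0.17 rad to the pad; its top is pulled up to 0.36 rad towards the fixed grip (clamp -x); a spring returns it. A ratchet drives the pad 45 mm per rad, after up to 5 mm of play. Takes 5 to 15 N.
- trigger_grip (a point): Point on the blade's centre line, 68 mm from the pivot (17 mm below the top): the place to push from the pad side or to hold. A loose pinch slips along the pads under load; a finger in front of the blade does not.
- ram: Toothed push rod (5 mm teeth) with a dark steel cup in front, sliding along clamp x 45 mm above the bench; carries plunger and pad; origin 97 mm behind the fully out pad's face. Goes up to 16 mm a pull and stays there (friction 3.5 N) on the return, so it takes several full pulls and returns. Once pressing, it slips back to 3 N or less when the trigger returns: hold the trigger to keep pressure.
- plunger (a joint): How far the pad's spring plunger is pushed into the cup (m): 0 = fully out, 0.018 = bottomed out. Spring about 2 N + 1 N per mm.
- pad: Round black rubber pad, 40 mm across and 8 mm thick, on the end of a 12 mm plunger that stands 20 mm out of the cup; faces clamp +x. Its origin moves with it, 97 mm behind its face.
- pad_face (a point): Centre of the pad's front face, 45 mm above the bench.
- drawer: Small open-topped plain wooden drawer, 68 mm (own x, along the clamp) by 90 mm by 60 mm high, walls 8 mm, 0.25 kg, standing on the clamp's plate about 1.5 mm before the fixed jaw. Origin: centre of its underside, 8 mm above the bench; its own x is about the clamp's x, and its face towards the pad is at own x = -34 mm.
- stamp: Dark wooden hand stamp, 113 mm tall, about 0.12 kg: rectangular base 26 by 50 by 26 mm (own x by y by z) with a round handle, 26 mm across from 78 to 106 mm above its underside (narrower below). Stands on the clamp's plate in the gap between pad and drawer. Origin: centre of its underside, z up.
- tray: Shallow open black plastic tray, fixed to the bench, outside 130 mm (own x) by 110 mm (own y) by 22 mm high, walls and floor 4 mm. Origin: centre of its underside.
- ink_tin: Flat metal ink pad tin, 72 by 112 by 20 mm. Bystander. Origin: centre of its underside.
- padlock: Brass padlock with a steel shackle lying flat, body 40 by 34 by 18 mm. Bystander. Origin: centre of the brass body's underside.
- tape_roll: Roll of brown paper tape lying flat, 90 mm across, 24 mm high. Bystander. Origin: centre of its underside.
Mind the look-alikes: they are no part of the job. There is more than one size of the stamp; the job needs the larger. Of the things that look like the tray, the larger one is meant.

How it is judged:
On the way, in this order (a step that is already met when the one before it is completed fails the run):
1. the stamp stands in the tray, let go (x of stamp in the frame of tray between -0.055 and 0.055 m and y of stamp in the frame of tray between -0.045 and 0.045 m and angle between stamp's own z axis and vertical below 0.25 rad and height (world z) of stamp below 0.012 m and contact force between the fingers and stamp below 0.1 N and linear speed of stamp below 0.03 m/s), for 0.2 s.
2. the pad touches the drawer (contact force between pad and drawer above 1 N), for 0.1 s.
At the end, for the whole second after the job is handed in: Stamp upright in the tray (centre within 55 x 45 mm of its centre), let go, at rest; pad presses the drawer over 4 N, plunger 4.5 to 12 mm in; fingers hold the trigger pulled (2 mm or more at the grip point, over 1 N), touching neither rod, pad nor drawer; drawer within 12 mm of its start (all of step 1 and value of joint plunger between 0.0045 and 0.012 m and contact force between pad and drawer above 4 N and x of trigger_grip in the frame of clamp below 0.0095 m and contact force between the fingers and trigger above 1 N and contact force between each of the fingers, the arm and ram below 0.5 N and contact force between the fingers and drawer below 0.5 N and distance of drawer from where it was at the start of the episode below 0.012 m); the arm keeps its last pose, push and grip.
It fails at once if the plunger bottoms out (more than 15.5 mm in): the drawer cracks (value of joint plunger above 0.0155 m).
It fails at once if the robot pushes the rod, plunger or pad directly (contact force between any of the fingers, the arm and ram above 4 N).
It fails at once if the drawer is shoved or lifted more than 20 mm (distance of drawer from where it was at the start of the episode above 0.02 m).
It fails at once if the ink tin, padlock or tape roll is disturbed (moved more than 30 mm) (distance of any of ink_tin, padlock, tape_roll from where it was at the start of the episode above 0.03 m).
It also fails if it takes over 72 s, if anything falls off the work surface, if the arm or the gripper's body presses on something with over 40 N, if the wrist force passes 120 N, or if a joint passes its speed limit or range.

### The arm

A 7-joint arm with a two-finger parallel gripper is mounted at the origin on the work surface. World frame = base frame: x ahead of the robot, y to its left, z up, the work surface at z = 0. Lengths are in m, angles in rad, forces in N, time in s.
With the tool pointing down it reaches from about 0.35 to 0.9 m from the base axis. Payload 19.9 kg.
Tool frame: the origin (TCP) lies midway between the tips of the shut fingers; the grasp point (between the pads) lies 19 mm behind it; z points along the fingers, y is the line along which they close (so a half turn about z gives the same grasp; the last joint's range is limited). The gripper opens to 85 mm and grips with 20 to 120 N. Pads are 22 mm wide; open, the fingers measure 114 mm over their backs; the gripper's body (76 mm by 85 mm) begins 54 mm behind the grasp point. The pads swing forward as they close: fully open they stand 13 mm farther back than shut.
Start: joints at [1.111, 0.417, -0.01, 1.614, 0.005, 1.111, -0.053], TCP at [0.254, -0.571, 0.231] pointing down, gripper open.
Joint ranges: [-2.81, 2.81], [-0.39, 2.02], [-1.27, 1.25], [0.06, 2.57], [-1.19, 4.33], [0.19, 2], [-2.82, 2.82]. Speed limits (rad/s): [1.89, 1.89, 2.39, 2.39, 3.01, 3.01, 3.01].

### API

Orientations are given as a unit quaternion [x, y, z, w].
In Python, from plant import bot, optics, ticket gives the robot as it stands.
- The arm moves only by the tool jog_arm, never from a script. Its argument "rows" is a list of rows, each an object with "linear": the shift along the tool's x, y, z in units of 40 mm (1.0 is 40 mm), a list of three; "turn": the turn about the tool's z in units of 8 degrees (1.0 is 8 degrees). In form: [{"linear": [x, y, z], "turn": turn}, ...]. A call has 1 to 12 rows; each row shifts and turns the commanded pose from where the row before left it, along the tool's axes as they then stand; what a row does not reach is not made up. A row lasts 1/8 s, in which the tool goes at most 62.5 mm and 10.7 degrees, less where a joint would pass 70% of its speed; a pose out of reach is approached as far as the arm can. A call is refused whole if a number of a shift passes 1 or a number of a turn 1, either way. A call with a gripper value outside its range is refused whole. "grip" is the opening, from -1 (shut) to 1 (fully open), set as the call begins (left out, the last holds). The fingers move at their own pace and stop on an object; "squeeze" is the grip in N (left out, the last holds). Time passes only in rows, so rows that do not move let the fingers close. It gives the time, the measured TCP pose, the force, the opening and the grip force at its end, in the units of the state.
- bot.get_obs(): the state, without advancing time (a new reading comes with each control period).
- optics.capture(name): name is "scene" or "top" or "wrist"; returns a dict with "image" (420x560x3 uint8, red, green, blue), "z_map" (420x560 float32, m along the optical axis (not along the pixel's ray), 0 where there is no reading), "fx", "fy", "cx", "cy" (pixels), "R" (3x3) and "t" (3): a world point X has camera coordinates R X + t; the wrist camera has in their place "mount" (4x4, takes a point from camera to tool coordinates, whose origin is the TCP and whose axes are the flange's). Camera axes: x right, y down, z forward; pixel columns grow to the right and rows downward; lengths in m; the calibration is good to about 2 mm. The wrist camera is an equidistant fisheye: a pixel r from the principal point sees the ray r / f radians off the axis. A picture is of the moment at which its call begins: read the wrist's pose just before it.
- ticket.job_done(): hands the job in; it is judged then, once.
The state is a dict: "time": time; "q": joint angles; "joint_velocities": joint speeds; "effort": joint torques, N m; "tcp_pos": TCP position; "eef_rot": TCP orientation; "wrist_force": force on the tool from outside, world axes, zero at the start; "wrist_torque": the same for the moment, N m; "width": finger opening in m; "grasp_force": force on a finger pad.
Only numpy, scipy, OpenCV 4.12 (cv2) and the standard library are available. Lean on these libraries where they do the work, as an engineer would, in place of code of your own. Each camera call takes 0.05 s, during which the arm holds its last target. There are 200 camera calls.

## Working session

There is one attempt and no reset: what is moved stays moved. The work goes in short steps, Python scripts to look and compute and a tool call to move; the robot and the scene stay as the last step left them, time stands still between calls to the robot, and variables do not carry over. Pictures are saved under pics/ and viewed, at most 10 in all, crops included, and the job is handed in when it is done.

Besides the shell and the picture viewer there is one more tool, called after ">>>" by a JSON object that holds its "fn" and its "kwargs". jog_arm: Moves the arm, as the interface text tells. Its arguments: {"type":"object","properties":{"rows":{"type":"array"},"grip":{"type":"number"},"squeeze":{"type":"number"}},"required":["rows"]}

```bash
mkdir -p pics; cat > h.py <<'E'
import numpy as np, cv2
from plant import bot, optics, ticket
def cap(n):
    c=optics.capture(n); np.savez(f'pics/{n}.npz',**{k:v for k,v in c.items()}); return c
def pts(c):
    z=c['z_map'];v,u=np.mgrid[:z.shape[0],:z.shape[1]]
    P=np.stack([(u-c['cx'])/c['fx']*z,(v-c['cy'])/c['fy']*z,z],-1)
    return (P-c['t'])@c['R']   # R^T (P-t)
def save(c,f): cv2.imwrite(f'pics/{f}.png',c['image'][...,::-1])
E
python3 - <<'E'
from h import *
for n in('scene','top'):
    c=cap(n); save(c,n+'1'); print(n,c['fx'],c['cx'],c['cy'],c['R'],c['t'],(c['z_map']>0).mean())
print(bot.get_obs())
E
```

```text
scene 446.9609240495131 283.61559933351305 207.98233709907362 [[ 0.5452185   0.83828128  0.00461316]
 [ 0.52331665 -0.33605602 -0.78307473]
 [-0.65488661  0.42936097 -0.62191051]] [-0.24724072 -0.2196932   1.6558392 ] 0.9959098639455782
top 420.15555584209505 277.03828046219957 205.95535025513325 [[-0.00147566 -0.99964994 -0.0264163 ]
 [-0.99736685  0.00338663 -0.07244243]
 [ 0.07250653  0.02623984 -0.9970227 ]] [-0.0583195   0.57842861  1.17293509] 0.9960289115646258
{'time': 0.1, 'q': array([ 1.11149838,  0.41792711, -0.01031871,  1.61409923,  0.00475535,
        1.11067422, -0.05299457]), 'joint_velocities': array([ 0.00063177, -0.0012919 , -0.0025792 , -0.0012654 ,  0.00131782,
       -0.00024128,  0.00196767]), 'effort': array([ 1.38048786e-04, -8.65829945e+01,  6.79473616e-01, -4.35634732e+01,
        1.90796040e-02,  5.04058320e-03, -3.34167134e-05]), 'tcp_pos': array([ 0.25345872, -0.57097315,  0.23072096]), 'eef_rot': array([ 9.78254273e-01,  2.07408493e-01, -1.74379641e-04, -5.14284910e-04]), 'wrist_force': array([ 0.05306964, -0.20390978,  0.27409772]), 'wrist_torque': array([-0.00503935, -0.0341392 ,  0.03640536]), 'grasp_force': 0.0, 'width': 0.08554012744576535}
```

View pics/top1.png

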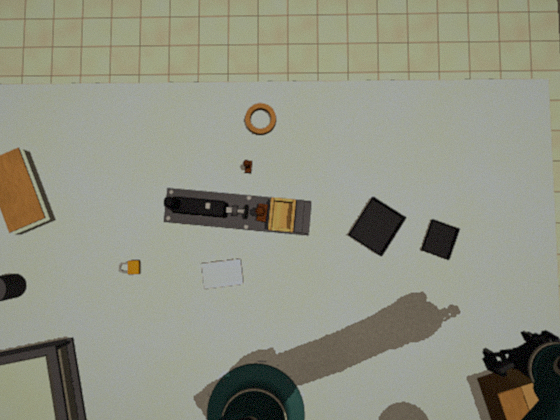

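View pics/scene1.png

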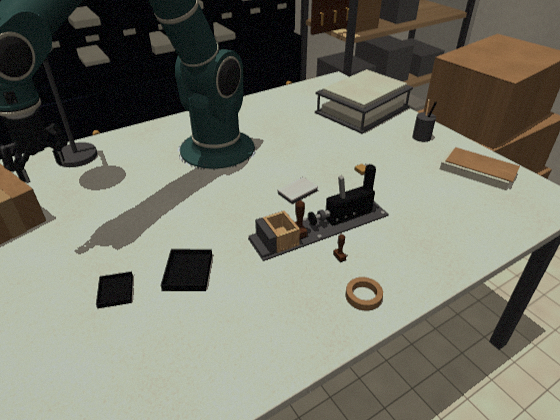

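Top view: clamp (165–310, 188–236) pressing to the right (world −y), stamp handle at (261,212), drawer (283,215), large tray (377,226), small tray (440,239), small stamp (247,166), tape (260,119), tin (222,273), padlock (132,267). In the scene view the stamp's handle top is at (300,203).

```bash
python3 - <<'E'
from h import *
def ld(n): return dict(np.load(f'pics/{n}.npz'))
T=ld('top');S=ld('scene');PT=pts(T);PS=pts(S)
def rect(m,P,name):
    q=P[m]; r=cv2.minAreaRect(q[:,:2].astype(np.float32)); print(name,m.sum(),'c',np.round(r[0],4),'sz',np.round(r[1],4),'ang',round(r[2],2),'zmed',np.round(np.median(q[:,2]),4)); return r
def box(m,u0,u1,v0,v1):
    k=np.zeros_like(m);k[v0:v1,u0:u1]=1;return m&k
z=PT[...,2]
print('bench z top',np.median(z[330:350,20:60]),np.median(z[100:180,350:450]))
print('scene bench',np.median(PS[300:330,200:280,2]))
rect(box((z>.004)&(z<.25),155,320,180,245),PT,'clamp all')
rect(box((z>.04)&(z<.25),155,320,180,245),PT,'clamp hi')
bgr=T['image'].astype(int);gray=bgr.sum(-1)
rect(box(gray<150,340,410,190,260),PT,'tray')
rect(box((z>.013)&(z<.04),340,410,190,260),PT,'tray rim')
hsv=cv2.cvtColor(T['image'],cv2.COLOR_RGB2HSV)
print(hsv[212,256:268],hsv[200,275:292:3])
# drawer top
wood=(hsv[...,0]>10)&(hsv[...,0]<28)&(hsv[...,1]>70)&(hsv[...,2]>110)
rect(box(wood&(z>.055)&(z<.08),262,300,190,240),PT,'drawer top')
rect(box((z>.055)&(z<.1),290,320,190,245)&~wood,PT,'jaw')
red=(hsv[...,0]<12)&(hsv[...,1]>90)&(hsv[...,2]<160)
m=box(red,250,270,200,225); rect(m,PT,'stamp'); rect(m&(z>.105),PT,'stamp top')
q=PT[m]; print(np.round(q[::4],3).tolist())
hs=cv2.cvtColor(S['image'],cv2.COLOR_RGB2HSV)
rs=(hs[...,0]<14)&(hs[...,1]>90)&(hs[...,2]<150)
ms=box(rs,290,312,195,240);q=PS[ms]
print('scene stamp',ms.sum());
for a in np.arange(.01,.13,.01):
    k=q[(q[:,2]>=a)&(q[:,2]<a+.01)]
    if len(k): print(round(a,3),len(k),k.min(0).round(4),k.max(0).round(4))
def crop(c,x0,x1,y0,y1,f): return cv2.resize(c['image'][y0:y1,x0:x1,::-1],(400,400*(y1-y0)//(x1-x0)),interpolation=cv2.INTER_CUBIC)
a=crop(T,155,325,175,250,0);b=crop(S,240,400,150,260,0)
cv2.imwrite('pics/crop1.png',np.vstack([a,b]))
E
```

```text
bench z top 0.002442244227678578 0.0010943129351493324
scene bench 0.002380835460706248
clamp all 5671 c [0.5629 0.0573] sz [0.4754 0.1849] ang 89.94 zmed 0.0129
clamp hi 1854 c [0.5656 0.046 ] sz [0.3577 0.09  ] ang 84.39 zmed 0.0859
tray 1788 c [ 0.5367 -0.2588] sz [0.3113 0.1541] ang 78.66 zmed 0.0053
tray rim 313 c [ 0.5225 -0.3427] sz [0.1108 0.1305] ang 57.06 zmed 0.0213
[[ 14 173  56]
 [  9 207  64]
 [ 12 219  78]
 [ 11 215  77]
 [ 14 248  76]
 [ 11 213  79]
 [ 11 184  75]
 [ 10 198  63]
 [ 15 255  53]
 [ 15 228  66]
 [ 10 184  72]
 [170  26  29]] [[ 21 123 108]
 [ 23 135 117]
 [ 19 151 125]
 [ 22 146 150]
 [ 21 140 167]
 [ 23 137 171]]
drawer top 288 c [ 0.5531 -0.074 ] sz [0.067  0.0884] ang 84.49 zmed 0.0689
jaw 283 c [ 0.5501 -0.1151] sz [0.0382 0.0925] ang 89.58 zmed 0.0708
stamp 111 c [ 0.5612 -0.0134] sz [0.0347 0.0498] ang 83.3 zmed 0.0359
stamp top 38 c [ 0.5608 -0.0188] sz [0.0213 0.023 ] ang 0.65 zmed 0.1199
[[0.585, -0.01, 0.04], [0.583, -0.01, 0.038], [0.583, -0.023, 0.034], [0.582, -0.005, 0.013], [0.58, -0.029, 0.035], [0.571, -0.018, 0.12], [0.578, -0.026, 0.03
[... 525 characters left out ...]
.5796 -0.0311  0.0115] [ 0.5853 -0.0087  0.0197]
0.02 13 [ 0.5793 -0.0301  0.0202] [ 0.5851 -0.0098  0.0298]
0.03 40 [ 0.5387 -0.0307  0.0304] [ 0.587  -0.0087  0.0398]
0.04 16 [ 0.5522 -0.049   0.0408] [0.5965 0.0219 0.0493]
0.05 13 [ 0.5551 -0.0449  0.0512] [0.5984 0.0214 0.0597]
0.06 12 [ 0.56   -0.0716  0.06  ] [ 0.5991 -0.0128  0.069 ]
0.07 8 [ 0.5605 -0.0273  0.0731] [ 0.5699 -0.0141  0.079 ]
0.08 12 [ 0.5651 -0.0262  0.081 ] [ 0.572  -0.0144  0.0889]
0.09 18 [ 0.5572 -0.0307  0.0904] [ 0.5754 -0.014   0.0999]
0.1 12 [ 0.5583 -0.0293  0.1002] [ 0.5727 -0.0148  0.1083]
0.11 27 [ 0.5537 -0.0331  0.1108] [ 0.5742 -0.012   0.1199]
0.12 22 [ 0.5542 -0.0276  0.1205] [ 0.5714 -0.012   0.1265]
```

View pics/crop1.png

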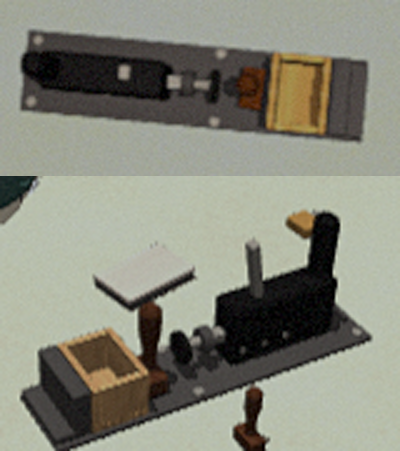

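The crop shows the stamp standing right before the drawer (crop px ~(252,88) from above), with the pad behind it at (213,85). The trigger is at (123,70).

>>> {"fn": "jog_arm", "kwargs": {"rows": [{"linear": [0.9,-0.68,0],"turn": 0},{"linear": [0.9,-0.68,0],"turn": 0},{"linear": [0.9,-0.68,0],"turn": 0},{"linear": [0.9,-0.68,0],"turn": 0},{"linear": [0.9,-0.68,0],"turn": 0},{"linear": [0.9,-0.68,0],"turn": 0},{"linear": [0.9,-0.68,0],"turn": 0},{"linear": [0.9,-0.68,0],"turn": 0},{"linear": [0.9,-0.68,0],"turn": 0},{"linear": [0.9,-0.68,0],"turn": 0},{"linear": [0.9,-0.68,0],"turn": 0},{"linear": [0.9,-0.68,0],"turn": 0}], "grip": 1}}

```text
time: 1.6
tcp_pos: [0.5164, -0.0963, 0.2312]
eef_rot: [0.978, 0.207, -0.0, -0.0]
wrist_force: [0.5, -0.8, 0.1]
width: 0.0854
grasp_force: 0.0
```

>>> {"fn": "jog_arm", "kwargs": {"rows": [{"linear": [0.9,-0.68,0],"turn": 0},{"linear": [0.9,-0.68,0],"turn": 0},{"linear": [0,0,0],"turn": -0.95},{"linear": [0,0,0],"turn": -0.95},{"linear": [0,0,0],"turn": -0.95},{"linear": [0,0,0],"turn": -0.95},{"linear": [0,0,0],"turn": -0.95},{"linear": [0,0,0],"turn": -0.95},{"linear": [0,0,0],"turn": -0.95},{"linear": [0,0,0],"turn": -0.95},{"linear": [0,0,0],"turn": 0}]}}

```text
time: 2.98
tcp_pos: [0.5596, -0.0188, 0.231]
eef_rot: [0.739, 0.674, -0.0, -0.0]
wrist_force: [-0.2, 0.4, 0.3]
width: 0.0855
grasp_force: 0.0
```

```bash
cat >> h.py <<'E'
from scipy.spatial.transform import Rotation as Ro
def wpts(c,o):
    z=c['z_map'];v,u=np.mgrid[:z.shape[0],:z.shape[1]]
    x=u-c['cx'];y=v-c['cy'];r=np.hypot(x,y)+1e-9;th=np.hypot(x/c['fx'],y/c['fy'])
    s=np.tan(th)/r
    P=np.stack([x*s*z,y*s*z,z],-1); M=c['mount']
    P=P@M[:3,:3].T+M[:3,3]
    return P@Ro.from_quat(o['eef_rot']).as_matrix().T+o['tcp_pos']
E
python3 - <<'E'
from h import *
o=bot.get_obs();c=cap('wrist');save(c,'w1');print(o['tcp_pos'],o['eef_rot'],o['q'],c['mount'],c['fx'],c['cx'],c['cy'])
P=wpts(c,o);np.save('pics/w1P.npy',P)
hsv=cv2.cvtColor(c['image'],cv2.COLOR_RGB2HSV)
red=(hsv[...,0]<15)&(hsv[...,1]>90)&(hsv[...,2]<150)
for a in(.02,.03,.09,.1,.11,.12):
    m=red&(P[...,2]>a)&(P[...,2]<a+.01)&(abs(P[...,0]-.56)<.05)&(abs(P[...,1]+.019)<.05)
    if m.sum(): q=P[m];print(a,m.sum(),q.min(0),q.max(0))
E
```

```text
[ 0.55957739 -0.01880326  0.23102252] [ 7.39091606e-01  6.73604859e-01 -1.24230142e-04 -2.78569837e-04] [ 0.41766842  0.34756401 -0.54292666  1.76389758  0.19990831  1.08581302
 -0.28530405] [[-1.58399609e-04 -9.44264408e-01 -3.29187944e-01  8.37755962e-02]
 [ 9.99999986e-01 -1.66615703e-04 -3.25142042e-06  1.39033854e-03]
 [-5.17776801e-05 -3.29187940e-01  9.44264421e-01 -1.42575961e-01]
 [ 0.00000000e+00  0.00000000e+00  0.00000000e+00  1.00000000e+00]] 325.19226210127806 275.6181787173695 210.08715265155865
0.02 134 [ 0.51203475 -0.06882917  0.02003715] [ 0.59936874 -0.00358713  0.02997579]
0.03 819 [ 0.51224906 -0.06724597  0.03005446] [ 0.59918948 -0.00358755  0.03998392]
0.09 55 [ 0.54919137 -0.01617573  0.09029506] [ 0.57233414 -0.00676967  0.09997618]
0.1 70 [ 0.54871423 -0.01578735  0.10006472] [ 0.57197921 -0.00677483  0.10994485]
0.11 374 [ 0.54750965 -0.03114696  0.11011527] [ 0.57231825 -0.00658732  0.11998439]
0.12 319 [ 0.55110432 -0.02840418  0.12001073] [ 0.56855742 -0.01024933  0.12337364]
```

View pics/w1.png

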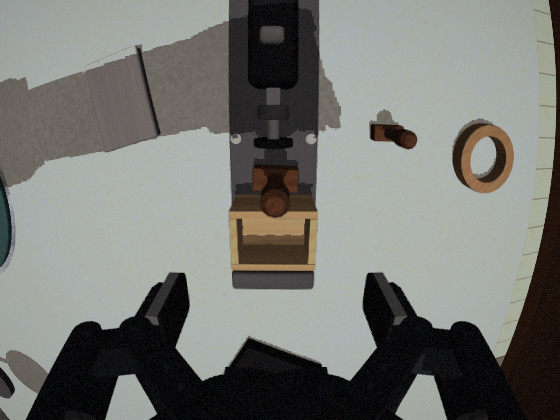

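The wrist view shows the stamp handle at (275,202), with its centre at world (0.560, −0.019) and top at about 0.122. The gripper is above it and lined up with the clamp.

>>> {"fn": "jog_arm", "kwargs": {"rows": [{"linear": [0,0,0.75],"turn": 0},{"linear": [0,0,0.75],"turn": 0},{"linear": [0,0,0.75],"turn": 0},{"linear": [0,0,0.75],"turn": 0},{"linear": [0,0,0.7],"turn": 0},{"linear": [0,0,0],"turn": 0}]}}

```text
time: 3.78
tcp_pos: [0.5586, -0.0186, 0.0818]
eef_rot: [0.74, 0.673, -0.001, -0.001]
wrist_force: [-0.2, -0.2, 0.2]
width: 0.0857
grasp_force: 0.0
```

>>> {"fn": "jog_arm", "kwargs": {"rows": [{"linear": [0,0,0],"turn": 0},{"linear": [0,0,0],"turn": 0},{"linear": [0,0,0],"turn": 0},{"linear": [0,0,0],"turn": 0},{"linear": [0,0,0],"turn": 0},{"linear": [0,0,0],"turn": 0},{"linear": [0,0,0],"turn": 0},{"linear": [0,0,0],"turn": 0}], "grip": -1, "squeeze": 40}}

```text
time: 4.78
tcp_pos: [0.5598, -0.0186, 0.084]
eef_rot: [0.739, 0.674, 0.0, 0.0]
wrist_force: [-3.6, -0.3, 9.0]
width: 0.0249
grasp_force: 38.7
```

>>> {"fn": "jog_arm", "kwargs": {"rows": [{"linear": [0,0,-0.3],"turn": 0},{"linear": [0,0,-0.75],"turn": 0},{"linear": [0,0,-0.75],"turn": 0},{"linear": [0,0,-0.7],"turn": 0},{"linear": [0,0,0],"turn": 0}]}}

```text
time: 5.4
tcp_pos: [0.5607, -0.0187, 0.1857]
eef_rot: [0.739, 0.674, 0.001, 0.001]
wrist_force: [-0.3, -0.1, -2.3]
width: 0.0246
grasp_force: 39.6
```

```bash
python3 - <<'E'
from h import *
o=bot.get_obs();R=Ro.from_quat(o['eef_rot']).as_matrix();print(o['tcp_pos'],o['width'],o['wrist_force'])
# tray via gray mask in top view, ray to rim plane
T=dict(np.load('pics/top.npz'));P=pts(T)
g=T['image'].sum(-1)
m=np.zeros(g.shape,np.uint8);m[190:265,340:410]=(g[190:265,340:410]<150)
n,l,s,ce=cv2.connectedComponentsWithStats(m);k=1+s[1:,4].argmax()
mm=(l==k);f=mm&(P[...,2]>.014);q=P[f][:,:2].astype(np.float32);r=cv2.minAreaRect(q);print('tray rim',r,s[k])
u,v=ce[k];d=T['R'].T@np.array([(u-T['cx'])/T['fx'],(v-T['cy'])/T['fy'],1]);C=-T['R'].T@T['t'];print('ray z=.012',C+d*(.012-C[2])/d[2])
tc=np.array(r[0])
S=dict(np.load('pics/scene.npz'));PS=pts(S);ms=(PS[...,2]>.015)&(PS[...,2]<.03)&(abs(PS[...,0]-.5225)<.1)&(abs(PS[...,1]+.3427)<.1)
print('scene',cv2.minAreaRect(PS[ms][:,:2].astype(np.float32)))
dw=np.array([tc[0],tc[1],o['tcp_pos'][2]])-o['tcp_pos'];print('units',R.T@dw/.04)
E
```

```text
[ 0.56072544 -0.01865823  0.18572073] 0.024632788868400236 [-0.26156125 -0.12596317 -2.34713269]
tray rim ((0.5367041230201721, -0.2587946653366089), (0.311286985874176, 0.154103085398674), 78.65560150146484) [ 348  198   58   58 1788]
ray z=.012 [ 0.52090107 -0.34116075  0.012     ]
scene ((0.5209640264511108, -0.3421478271484375), (0.11132313311100006, 0.13422922790050507), 57.453556060791016)
units [-6.03319079e+00 -4.68074119e-02  5.07257079e-04]
```

>>> {"fn": "jog_arm", "kwargs": {"rows": [{"linear": [-0.5,0,0],"turn": 0},{"linear": [-0.9,-0.05,0],"turn": 0},{"linear": [-0.9,-0.05,0],"turn": 0},{"linear": [-0.9,-0.05,0],"turn": 0},{"linear": [-0.9,-0.05,0],"turn": 0},{"linear": [-0.9,-0.02,0],"turn": 0},{"linear": [-0.9,0,0],"turn": 0},{"linear": [-0.9,0,0],"turn": 0},{"linear": [-0.8,0,0],"turn": 0},{"linear": [-0.54,0,0],"turn": 0},{"linear": [0,0,0],"turn": 0}]}}

```text
time: 6.78
tcp_pos: [0.5205, -0.3433, 0.1826]
eef_rot: [0.739, 0.673, -0.0, -0.0]
wrist_force: [-0.3, 1.4, -2.1]
width: 0.0247
grasp_force: 39.6
```

>>> {"fn": "jog_arm", "kwargs": {"rows": [{"linear": [0,0,0.6],"turn": 0},{"linear": [0,0,0.7],"turn": 0},{"linear": [0,0,0.6],"turn": 0},{"linear": [0,0,0.4],"turn": 0},{"linear": [0,0,0.2],"turn": 0},{"linear": [0,0,0.1],"turn": 0},{"linear": [0,0,0],"turn": 0},{"linear": [0,0,0],"turn": 0}]}}

```text
time: 7.78
tcp_pos: [0.5215, -0.3423, 0.08]
eef_rot: [0.739, 0.674, 0.0, 0.001]
wrist_force: [-0.9, 0.0, 3.7]
width: 0.0245
grasp_force: 40.0
```

Touching the floor (force has changed sign). I'll release and rise.

>>> {"fn": "jog_arm", "kwargs": {"rows": [{"linear": [0,0,0],"turn": 0},{"linear": [0,0,0],"turn": 0},{"linear": [0,0,0],"turn": 0},{"linear": [0,0,0],"turn": 0},{"linear": [0,0,0],"turn": 0},{"linear": [0,0,0],"turn": 0},{"linear": [0,0,0],"turn": 0},{"linear": [0,0,0],"turn": 0}], "grip": 1}}

```text
time: 8.78
tcp_pos: [0.5211, -0.3421, 0.0793]
eef_rot: [0.739, 0.674, -0.0, -0.0]
wrist_force: [-0.5, -0.3, 0.2]
width: 0.0856
grasp_force: 0.0
```

>>> {"fn": "jog_arm", "kwargs": {"rows": [{"linear": [0,0,-0.4],"turn": 0},{"linear": [0,0,-0.8],"turn": 0},{"linear": [0,0,-0.8],"turn": 0},{"linear": [0,0,-0.8],"turn": 0},{"linear": [0,0,-0.6],"turn": 0},{"linear": [0,0,0],"turn": 0}], "grip": -1}}

```text
time: 9.52
tcp_pos: [0.522, -0.3425, 0.2183]
eef_rot: [0.739, 0.674, 0.0, 0.002]
wrist_force: [-1.3, -0.2, -0.3]
width: 0.0
grasp_force: 0.0
```

```bash
python3 - <<'E'
from h import *
o=bot.get_obs();print(o['tcp_pos'],o['width'],o['wrist_force'])
s=cap('scene');t=cap('top');save(s,'scene2')
PS=pts(s);PT=pts(t)
for P in(PS,PT):
    m=(abs(P[...,0]-.5215)<.05)&(abs(P[...,1]+.342)<.05)&(P[...,2]>.09)&(P[...,2]<.125);q=P[m];print('stamp hi',len(q),q.min(0),q.max(0))
# clamp frame: trigger, pad, grip from wrist1 & top & scene
d=np.array([-.0976,-.9952]);n=np.array([.9952,-.0976]);O=np.array([.5727,.1255])
W=np.load('pics/w1P.npy')
for nm,P in(('top',PT),('scene',PS),('w',W)):
    xc=(P[...,:2]-O)@d;yc=(P[...,:2]-O)@n;z=P[...,2]
    def st(l,m):
        if m.sum()>3:print(nm,l,m.sum(),'x',np.percentile(xc[m],[2,50,98]).round(4),'y',np.percentile(yc[m],[2,50,98]).round(4),'z',np.percentile(z[m],[2,98]).round(4))
    on=abs(yc)<.04
    st('trig',on&(z>.1)&(z<.18)&(abs(xc)<.04))
    st('trigtop',on&(z>.15)&(z<.18)&(abs(xc)<.04))
    st('grip',on&(z>.15)&(z<.18)&(abs(xc+.086)<.03))
    st('jawtop',(z>.06)&(z<.078)&(abs(yc)<.06)&(xc>.232)&(xc<.3))
    st('drawer',(z>.06)&(z<.078)&(abs(yc)<.06)&(xc>.15)&(xc<.232))
    st('pad',on&(z>.03)&(z<.07)&(xc>.09)&(xc<.125))
    st('padtop',on&(z>.055)&(z<.07)&(xc>.08)&(xc<.125))
    st('cup',on&(z>.03)&(z<.075)&(xc>.05)&(xc<.088))
    st('housing',on&(z>.08)&(z<.098)&(xc>-.12)&(xc<.06))
E
```

```text
[ 0.52195578 -0.34246069  0.21825779] 4.355722123416648e-05 [-1.34112107 -0.17441197 -0.25552774]
stamp hi 130 [ 0.51213557 -0.35427023  0.09056037] [ 0.53604166 -0.32893735  0.12139482]
stamp hi 94 [ 0.51070576 -0.35275355  0.09028594] [ 0.53441482 -0.32799596  0.12322215]
top trig 35 x [0.0069 0.0154 0.0207] y [-0.008  -0.0007  0.0074] z [0.115 0.167]
top trigtop 31 x [0.0104 0.0157 0.0207] y [-0.0077 -0.0001  0.0075] z [0.1577 0.1671]
top grip 107 x [-0.0951 -0.0818 -0.0732] y [-0.0135 -0.0007  0.013 ] z [0.1535 0.1716]
top jawtop 303 x [0.2324 0.2461 0.2579] y [-0.0421  0.0005  0.0435] z [0.0657 0.0752]
top drawer 281 x [0.1675 0.1916 0.2315] y [-0.0437  0.002   0.045 ] z [0.0625 0.0732]
top pad 60 x [0.092  0.1022 0.1053] y [-0.0171  0.0008  0.0186] z [0.0341 0.0679]
top padtop 38 x [0.0975 0.1021 0.1051] y [-0.0148  0.0012  0.0187] z [0.0553 0.0682]
top cup 102 x [0.051  0.071  0.0865] y [-0.0145  0.0001  0.0135] z [0.0465 0.0647]
top housing 745 x [-0.0893 -0.0216  0.044 ] y [-0.021  -0.0006  0.0209] z [0.0831 0.0938]
scene trig 115 x [0.0025 0.0125 0.0199] y [-0.0094  0.0028 
[... 698 characters left out ...]
1  0.0207] z [0.0805 0.0953]
w trig 419 x [0.0112 0.0169 0.0222] y [-0.0089 -0.0012  0.0064] z [0.158  0.1632]
w trigtop 418 x [0.0112 0.0169 0.0222] y [-0.0089 -0.0012  0.0064] z [0.158  0.1632]
w jawtop 1759 x [0.2324 0.2445 0.2581] y [-0.0433 -0.0011  0.042 ] z [0.0655 0.0712]
w drawer 1914 x [0.1688 0.1937 0.2314] y [-0.0444 -0.0011  0.0441] z [0.0607 0.0693]
w pad 507 x [0.091  0.1002 0.1062] y [-0.0192 -0.0005  0.0173] z [0.0336 0.0653]
w padtop 294 x [0.099  0.1023 0.1062] y [-0.0171 -0.0004  0.0154] z [0.0554 0.0654]
w cup 760 x [0.0511 0.0698 0.0869] y [-0.0143 -0.0006  0.0131] z [0.0483 0.0613]
w housing 3866 x [-0.0299  0.0125  0.0458] y [-0.0222 -0.0007  0.0201] z [0.0828 0.0894]
```

View pics/scene2.png

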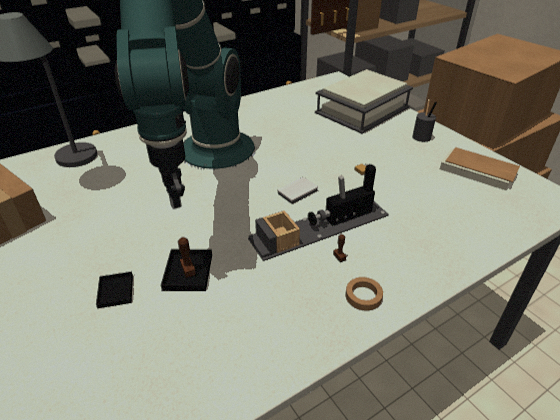

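Stamp stands upright in the large tray (185,260). Pad face is at clamp x≈0.106 and drawer face at ≈0.167, so about 61 mm of gap remains. Next I go in front of the trigger with shut fingers.

>>> {"fn": "jog_arm", "kwargs": {"rows": [{"linear": [0.5,0.02,0],"turn": 0},{"linear": [0.95,0.02,0],"turn": 0},{"linear": [0.95,0.02,0],"turn": 0},{"linear": [0.95,0.02,0],"turn": 0},{"linear": [0.95,0.02,0],"turn": 0},{"linear": [0.95,0.02,0],"turn": 0},{"linear": [0.95,0.02,0],"turn": 0},{"linear": [0.95,0.02,0],"turn": 0},{"linear": [0.95,0.01,0],"turn": 0},{"linear": [0.95,0,0],"turn": 0},{"linear": [0.8,0,0],"turn": 0},{"linear": [0.54,0,0],"turn": 0}]}}

```text
time: 11.12
tcp_pos: [0.5651, 0.0739, 0.2148]
eef_rot: [0.738, 0.675, -0.0, -0.001]
wrist_force: [-0.1, 0.6, -0.2]
width: 0.0003
grasp_force: 0.0
```

>>> {"fn": "jog_arm", "kwargs": {"rows": [{"linear": [0,0,0],"turn": 0},{"linear": [0,0,0.6],"turn": 0},{"linear": [0,0,0.7],"turn": 0},{"linear": [0,0,0.6],"turn": 0},{"linear": [0,0,0.3],"turn": 0},{"linear": [0,0,0],"turn": 0}]}}

```text
time: 11.88
tcp_pos: [0.5656, 0.0709, 0.1269]
eef_rot: [0.739, 0.674, -0.0, -0.0]
wrist_force: [-0.2, -0.7, 0.0]
width: -0.0001
grasp_force: 0.0
```

```bash
cat >> h.py <<'E'
d=np.array([-.0976,-.9952]);n=np.array([.9952,-.0976]);O=np.array([.5727,.1255])
def tc():
    o=bot.get_obs();p=o['tcp_pos'][:2]-O;f=o['wrist_force']
    print('t',round(o['time'],2),'tcp clamp',(p@d).round(4),(p@n).round(4),o['tcp_pos'][2].round(4),'F',(f[:2]@d).round(2),(f[:2]@n).round(2),f[2].round(2));return o
E
python3 - <<'E'
from h import *
o=tc();c=cap('wrist');save(c,'w2')
E
```

```text
t 11.88 tcp clamp 0.055 -0.0018 0.1269 F 0.67 -0.17 0.04
```

View pics/w2.png

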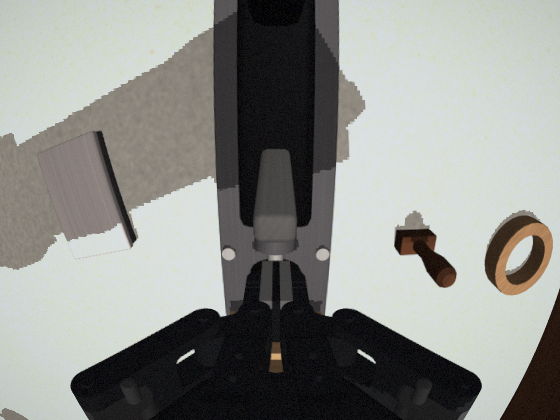

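Blade (275,215) lies centred ahead of the shut fingertips (275,290). First pull.

>>> {"fn": "jog_arm", "kwargs": {"rows": [{"linear": [0.3,0,0],"turn": 0},{"linear": [0.3,0,0],"turn": 0},{"linear": [0.15,0,0],"turn": 0},{"linear": [0.1,0,0],"turn": 0},{"linear": [0.1,0,0],"turn": 0},{"linear": [0,0,0],"turn": 0}]}}

```text
time: 12.68
tcp_pos: [0.5696, 0.1088, 0.1274]
eef_rot: [0.739, 0.674, -0.0, 0.0]
wrist_force: [0.5, -4.3, 3.0]
width: -0.0002
grasp_force: 1.9
```

>>> {"fn": "jog_arm", "kwargs": {"rows": [{"linear": [0.1,0,0],"turn": 0},{"linear": [0.05,0,0],"turn": 0},{"linear": [0,0,0],"turn": 0}]}}

```text
time: 13.05
tcp_pos: [0.5702, 0.1145, 0.1274]
eef_rot: [0.739, 0.674, -0.0, 0.0]
wrist_force: [-0.5, -4.7, 5.7]
width: 0.0004
grasp_force: 3.1
```

```bash
cat >> h.py <<'E'
def ram():
    r=[]
    for nm in('scene','top'):
        c=cap(nm);P=pts(c);xc=(P[...,:2]-O)@d;yc=(P[...,:2]-O)@n;z=P[...,2]
        m=(abs(yc)<.017)&(z>.058)&(z<.0695)&(xc>.085)&(xc<.164)
        m2=(abs(yc)<.02)&(z>.1)&(z<.125)&(xc>-.03)&(xc<.02)
        q=xc[m];t=xc[m2]
        print(nm,'padtop',len(q),np.percentile(q,[5,50,95]).round(4) if len(q) else '','trig',np.median(t).round(4) if len(t) else '')
    o=tc()
E
python3 -c "
from h import *
tc();ram()"
```

```text
t 13.05 tcp clamp 0.0112 -0.0015 0.1274 F 4.73 -0.03 5.71
scene padtop 38 [0.0858 0.1117 0.1145] trig 0.0005
top padtop 35 [0.0853 0.1102 0.114 ] trig 
t 13.15 tcp clamp 0.0112 -0.0014 0.1274 F 5.37 0.05 5.46
```

>>> {"fn": "jog_arm", "kwargs": {"rows": [{"linear": [0.08,0,0],"turn": 0},{"linear": [0.05,0,0],"turn": 0},{"linear": [0,0,0],"turn": 0}]}}

```text
time: 13.52
tcp_pos: [0.5706, 0.1182, 0.1273]
eef_rot: [0.739, 0.673, -0.001, 0.001]
wrist_force: [-2.0, -12.3, 7.2]
width: -0.0004
grasp_force: 7.1
```

```bash
python3 -c "
from h import *
ram()"
```

```text
scene padtop 48 [0.0868 0.1126 0.1183] trig -0.0014
top padtop 49 [0.0855 0.1115 0.1169] trig 
t 13.62 tcp clamp 0.0075 -0.0014 0.1273 F 12.91 -1.4 7.02
```

>>> {"fn": "jog_arm", "kwargs": {"rows": [{"linear": [0.05,0,0],"turn": 0},{"linear": [0.05,0,0],"turn": 0},{"linear": [0,0,0],"turn": 0}]}}

```text
time: 14.0
tcp_pos: [0.5707, 0.119, 0.1271]
eef_rot: [0.74, 0.672, -0.003, 0.002]
wrist_force: [-6.9, -30.1, 15.0]
width: 0.0002
grasp_force: 16.2
```

```bash
python3 -c "
from h import *
ram()"
```

```text
scene padtop 48 [0.087  0.1136 0.1175] trig -0.0018
top padtop 39 [0.087  0.1131 0.1168] trig 
t 14.1 tcp clamp 0.0067 -0.0014 0.1271 F 29.55 -4.18 15.28
```

>>> {"fn": "jog_arm", "kwargs": {"rows": [{"linear": [-0.45,0,0],"turn": 0},{"linear": [-0.5,0,0],"turn": 0},{"linear": [0,0,0],"turn": 0},{"linear": [0,0,0],"turn": 0},{"linear": [0.25,0,0],"turn": 0},{"linear": [0.2,0,0],"turn": 0},{"linear": [0.15,0,0],"turn": 0},{"linear": [0.12,0,0],"turn": 0},{"linear": [0.1,0,0],"turn": 0},{"linear": [0,0,0],"turn": 0}]}}

```text
time: 15.35
tcp_pos: [0.5704, 0.1181, 0.1273]
eef_rot: [0.739, 0.674, -0.001, 0.001]
wrist_force: [-2.5, -10.8, 7.6]
width: -0.0002
grasp_force: 5.7
```

```bash
python3 -c "
from h import *
ram()"
```

```text
scene padtop 61 [0.0882 0.1185 0.1275] trig -0.001
top padtop 65 [0.0868 0.0991 0.1266] trig 
t 15.45 tcp clamp 0.0076 -0.0015 0.1274 F 9.85 -0.68 6.36
```

>>> {"fn": "jog_arm", "kwargs": {"rows": [{"linear": [-0.4,0,0],"turn": 0},{"linear": [-0.42,0,0],"turn": 0},{"linear": [0,0,0],"turn": 0},{"linear": [0,0,0],"turn": 0},{"linear": [0.25,0,0],"turn": 0},{"linear": [0.2,0,0],"turn": 0},{"linear": [0.15,0,0],"turn": 0},{"linear": [0.12,0,0],"turn": 0},{"linear": [0.1,0,0],"turn": 0},{"linear": [0,0,0],"turn": 0}]}}

```text
time: 16.7
tcp_pos: [0.5705, 0.1181, 0.1274]
eef_rot: [0.739, 0.674, -0.001, 0.001]
wrist_force: [-2.4, -11.4, 6.7]
width: 0.0001
grasp_force: 5.7
```

```bash
python3 -c "
from h import *
ram()"
```

```text
scene padtop 62 [0.0979 0.1301 0.1371] trig -0.0013
top padtop 71 [0.0962 0.1079 0.1361] trig 
t 16.8 tcp clamp 0.0076 -0.0015 0.1274 F 9.96 -0.89 6.15
```

>>> {"fn": "jog_arm", "kwargs": {"rows": [{"linear": [-0.4,0,0],"turn": 0},{"linear": [-0.42,0,0],"turn": 0},{"linear": [0,0,0],"turn": 0},{"linear": [0,0,0],"turn": 0},{"linear": [0.25,0,0],"turn": 0},{"linear": [0.2,0,0],"turn": 0},{"linear": [0.15,0,0],"turn": 0},{"linear": [0.12,0,0],"turn": 0},{"linear": [0.1,0,0],"turn": 0},{"linear": [0,0,0],"turn": 0}]}}

```text
time: 18.05
tcp_pos: [0.5705, 0.1181, 0.1274]
eef_rot: [0.739, 0.674, -0.001, 0.001]
wrist_force: [-1.5, -9.8, 6.0]
width: 0.0003
grasp_force: 5.7
```

```bash
python3 -c "
from h import *
ram()"
```

```text
scene padtop 59 [0.1069 0.1203 0.1473] trig -0.0017
top padtop 62 [0.107  0.14   0.1469] trig 
t 18.15 tcp clamp 0.0076 -0.0015 0.1273 F 10.2 -1.06 6.54
```

>>> {"fn": "jog_arm", "kwargs": {"rows": [{"linear": [-0.4,0,0],"turn": 0},{"linear": [-0.42,0,0],"turn": 0},{"linear": [0,0,0],"turn": 0},{"linear": [0,0,0],"turn": 0},{"linear": [0.25,0,0],"turn": 0},{"linear": [0.2,0,0],"turn": 0},{"linear": [0.15,0,0],"turn": 0},{"linear": [0.12,0,0],"turn": 0},{"linear": [0.1,0,0],"turn": 0},{"linear": [0,0,0],"turn": 0}]}}

```text
time: 19.4
tcp_pos: [0.5705, 0.1181, 0.1274]
eef_rot: [0.739, 0.674, -0.001, 0.001]
wrist_force: [-1.8, -10.4, 6.7]
width: 0.0
grasp_force: 5.7
```

```bash
sed -i 's/xc<.164)/xc<.1635)/; s/z<.0695/z<.068/' h.py; cat >> h.py <<'E'
def cup():
    # cup front and pad front edges seen from above: x extents of rod-height and pad-height points
    for nm in('scene','top'):
        c=cap(nm);P=pts(c);xc=(P[...,:2]-O)@d;yc=(P[...,:2]-O)@n;z=P[...,2]
        m=(abs(yc)<.012)&(z>.045)&(z<.068)&(xc>.09)&(xc<.172)
        b=np.arange(.09,.172,.004);i=np.digitize(xc[m],b)
        print(nm,[(round(float(b[k-1]),3),round(float(z[m][i==k].max()),3)) for k in sorted(set(i))])
    tc()
E
python3 -c "
from h import *
ram();cup()"
```

```text
scene padtop 63 [0.1166 0.149  0.1575] trig -0.0019
top padtop 67 [0.1169 0.1288 0.1561] trig 
t 19.5 tcp clamp 0.0075 -0.0015 0.1274 F 11.19 -1.3 5.97
scene [(0.09, 0.056), (0.094, 0.055), (0.098, 0.056), (0.102, 0.056), (0.106, 0.056), (0.11, 0.055), (0.114, 0.064), (0.118, 0.064), (0.122, 0.065), (0.126, 0.064), (0.13, 0.056), (0.134, 0.054), (0.138, 0.053), (0.142, 0.057), (0.146, 0.065), (0.15, 0.067), (0.154, 0.067)]
top [(0.09, 0.056), (0.094, 0.056), (0.098, 0.06), (0.102, 0.054), (0.106, 0.057), (0.11, 0.056), (0.114, 0.063), (0.118, 0.065), (0.122, 0.065), (0.126, 0.064), (0.13, 0.054), (0.134, 0.055), (0.138, 0.055), (0.142, 0.053), (0.146, 0.066), (0.15, 0.066), (0.154, 0.067), (0.166, 0.067), (0.17, 0.068)]
t 19.6 tcp clamp 0.0076 -0.0015 0.1274 F 9.15 -0.58 5.9
```

>>> {"fn": "jog_arm", "kwargs": {"rows": [{"linear": [-0.4,0,0],"turn": 0},{"linear": [-0.42,0,0],"turn": 0},{"linear": [0,0,0],"turn": 0},{"linear": [0,0,0],"turn": 0},{"linear": [0.25,0,0],"turn": 0},{"linear": [0.2,0,0],"turn": 0},{"linear": [0.15,0,0],"turn": 0},{"linear": [0.07,0,0],"turn": 0},{"linear": [0.07,0,0],"turn": 0},{"linear": [0.08,0,0],"turn": 0},{"linear": [0,0,0],"turn": 0}]}}

```text
time: 20.98
tcp_pos: [0.5705, 0.1181, 0.1273]
eef_rot: [0.739, 0.674, -0.001, 0.001]
wrist_force: [-1.8, -10.4, 7.2]
width: 0.0001
grasp_force: 5.7
```

```bash
python3 -c "
from h import *
ram();cup()"
```

```text
scene padtop 39 [0.1257 0.1337 0.1618] trig -0.0017
top padtop 54 [0.1264 0.1358 0.1627] trig 
t 21.07 tcp clamp 0.0076 -0.0015 0.1274 F 9.94 -1.78 6.86
scene [(0.09, 0.054), (0.094, 0.054), (0.098, 0.053), (0.102, 0.055), (0.106, 0.053), (0.11, 0.056), (0.114, 0.055), (0.118, 0.056), (0.122, 0.061), (0.126, 0.066), (0.13, 0.065), (0.134, 0.063), (0.138, 0.06), (0.142, 0.054), (0.146, 0.058), (0.15, 0.056), (0.158, 0.067), (0.162, 0.068), (0.166, 0.068)]
top [(0.09, 0.054), (0.094, 0.054), (0.098, 0.055), (0.102, 0.057), (0.106, 0.054), (0.11, 0.055), (0.114, 0.056), (0.118, 0.055), (0.122, 0.06), (0.126, 0.063), (0.13, 0.061), (0.134, 0.066), (0.138, 0.058), (0.142, 0.056), (0.146, 0.059), (0.15, 0.054), (0.154, 0.054), (0.158, 0.066), (0.162, 0.066), (0.166, 0.068), (0.17, 0.067)]
t 21.18 tcp clamp 0.0076 -0.0015 0.1274 F 8.77 -0.39 6.11
```

>>> {"fn": "jog_arm", "kwargs": {"rows": [{"linear": [-0.4,0,0],"turn": 0},{"linear": [-0.42,0,0],"turn": 0},{"linear": [0,0,0],"turn": 0},{"linear": [0,0,0],"turn": 0},{"linear": [0.25,0,0],"turn": 0},{"linear": [0.2,0,0],"turn": 0},{"linear": [0.07,0,0],"turn": 0},{"linear": [0,0,0],"turn": 0}]}}

```text
time: 22.18
tcp_pos: [0.5694, 0.1073, 0.1273]
eef_rot: [0.739, 0.674, 0.0, 0.0]
wrist_force: [0.5, -2.6, 1.2]
width: -0.0002
grasp_force: 1.1
```

```bash
python3 -c "
from h import *
ram();cup()"
```

```text
scene padtop 41 [0.1282 0.1367 0.1627] trig 0.005
top padtop 49 [0.1289 0.1363 0.1632] trig 
t 22.27 tcp clamp 0.0185 -0.0016 0.1273 F 2.05 0.68 2.43
scene [(0.09, 0.055), (0.094, 0.057), (0.098, 0.054), (0.102, 0.059), (0.106, 0.057), (0.11, 0.054), (0.114, 0.055), (0.118, 0.057), (0.122, 0.055), (0.126, 0.065), (0.13, 0.067), (0.134, 0.064), (0.138, 0.065), (0.142, 0.054), (0.146, 0.053), (0.15, 0.057), (0.154, 0.055), (0.158, 0.067), (0.162, 0.068)]
top [(0.09, 0.055), (0.094, 0.055), (0.098, 0.057), (0.102, 0.055), (0.106, 0.056), (0.11, 0.056), (0.114, 0.051), (0.118, 0.054), (0.122, 0.054), (0.126, 0.063), (0.13, 0.062), (0.134, 0.064), (0.138, 0.063), (0.142, 0.053), (0.146, 0.055), (0.15, 0.055), (0.154, 0.051), (0.158, 0.067), (0.162, 0.067), (0.166, 0.068), (0.17, 0.068)]
t 22.38 tcp clamp 0.0186 -0.0016 0.1272 F 1.31 0.55 -0.36
```

>>> {"fn": "jog_arm", "kwargs": {"rows": [{"linear": [0.05,0,0],"turn": 0},{"linear": [0.05,0,0],"turn": 0},{"linear": [0,0,0],"turn": 0},{"linear": [0,0,0],"turn": 0}]}}

```text
time: 22.88
tcp_pos: [0.5696, 0.11, 0.1273]
eef_rot: [0.739, 0.674, -0.001, 0.0]
wrist_force: [-2.8, -7.6, 5.8]
width: 0.0002
grasp_force: 4.1
```

```bash
python3 -c "
from h import *
ram();cup()"
```

```text
scene padtop 34 [0.129  0.1365 0.161 ] trig 0.0037
top padtop 44 [0.1292 0.1371 0.1633] trig 
t 22.98 tcp clamp 0.0158 -0.0016 0.1273 F 7.31 -1.55 5.95
scene [(0.09, 0.055), (0.094, 0.057), (0.098, 0.055), (0.102, 0.055), (0.106, 0.055), (0.11, 0.056), (0.114, 0.055), (0.118, 0.057), (0.122, 0.055), (0.126, 0.062), (0.13, 0.065), (0.134, 0.065), (0.138, 0.064), (0.142, 0.061), (0.146, 0.054), (0.15, 0.055), (0.154, 0.052), (0.158, 0.067), (0.162, 0.068), (0.166, 0.068), (0.17, 0.067)]
top [(0.09, 0.055), (0.094, 0.053), (0.098, 0.056), (0.102, 0.053), (0.106, 0.056), (0.11, 0.056), (0.114, 0.054), (0.118, 0.056), (0.122, 0.059), (0.126, 0.062), (0.13, 0.065), (0.134, 0.067), (0.138, 0.064), (0.142, 0.054), (0.146, 0.053), (0.15, 0.055), (0.154, 0.053), (0.158, 0.064), (0.162, 0.068), (0.166, 0.068), (0.17, 0.066)]
t 23.07 tcp clamp 0.0158 -0.0016 0.1273 F 7.64 -1.11 6.52
```

>>> {"fn": "jog_arm", "kwargs": {"rows": [{"linear": [0.05,0,0],"turn": 0},{"linear": [0.05,0,0],"turn": 0},{"linear": [0.05,0,0],"turn": 0},{"linear": [0,0,0],"turn": 0},{"linear": [0,0,0],"turn": 0}]}}

```text
time: 23.7
tcp_pos: [0.5701, 0.1153, 0.1274]
eef_rot: [0.739, 0.673, -0.001, 0.001]
wrist_force: [-3.1, -10.9, 9.1]
width: 0.0002
grasp_force: 6.3
```

```bash
python3 -c "
from h import *
ram();cup()"
```

```text
scene padtop 34 [0.1326 0.1416 0.1619] trig 0.0006
top padtop 44 [0.1339 0.1407 0.163 ] trig 
t 23.8 tcp clamp 0.0104 -0.0016 0.1274 F 10.33 -2.66 9.01
scene [(0.09, 0.054), (0.094, 0.056), (0.098, 0.058), (0.102, 0.058), (0.106, 0.055), (0.11, 0.055), (0.114, 0.056), (0.118, 0.057), (0.122, 0.056), (0.126, 0.056), (0.13, 0.055), (0.134, 0.066), (0.138, 0.063), (0.142, 0.064), (0.146, 0.061), (0.15, 0.053), (0.158, 0.066), (0.162, 0.068), (0.166, 0.068)]
top [(0.09, 0.052), (0.094, 0.054), (0.098, 0.053), (0.102, 0.053), (0.106, 0.056), (0.11, 0.055), (0.114, 0.053), (0.118, 0.054), (0.122, 0.054), (0.126, 0.054), (0.13, 0.06), (0.134, 0.063), (0.138, 0.067), (0.142, 0.065), (0.146, 0.058), (0.15, 0.055), (0.154, 0.053), (0.158, 0.068), (0.162, 0.068), (0.166, 0.068), (0.17, 0.068)]
t 23.9 tcp clamp 0.0104 -0.0015 0.1274 F 11.54 -2.44 8.55
```

>>> {"fn": "jog_arm", "kwargs": {"rows": [{"linear": [0.05,0,0],"turn": 0},{"linear": [0.05,0,0],"turn": 0},{"linear": [0,0,0],"turn": 0},{"linear": [0,0,0],"turn": 0}]}}

```text
time: 24.4
tcp_pos: [0.5704, 0.1182, 0.1272]
eef_rot: [0.74, 0.673, -0.002, 0.001]
wrist_force: [-3.9, -17.2, 9.5]
width: 0.0001
grasp_force: 9.2
```

```bash
python3 -c "
from h import *
ram();ram()"
```

```text
scene padtop 39 [0.1355 0.1447 0.1623] trig -0.0011
top padtop 47 [0.1357 0.1438 0.1629] trig 
t 24.5 tcp clamp 0.0075 -0.0016 0.1273 F 17.44 -2.98 10.28
scene padtop 36 [0.135  0.144  0.1615] trig -0.0005
top padtop 41 [0.1353 0.1433 0.1629] trig 
t 24.6 tcp clamp 0.0075 -0.0016 0.1273 F 16.61 -3.7 9.57
```

```bash
python3 - <<'E'
from h import *
ims=[]
for nm in('scene','top','wrist'):
    o=bot.get_obs()
    for k in range(3):
        c=cap(nm);P=wpts(c,o) if nm=='wrist' else pts(c);xc=(P[...,:2]-O)@d;yc=(P[...,:2]-O)@n;z=P[...,2]
        m=(abs(yc)<.017)&(z>.0595)&(z<.072)&(xc>.12)&(xc<.182)
        if k==0 or nm!='wrist': print(nm,np.sort(xc[m]*1000).round(0).astype(int).tolist()[:120])
        m=(abs(yc)<.045)&(z>.062)&(z<.073)&(xc>.175)&(xc<.27)
        if k==0: print('drawer+jaw pct',np.percentile(xc[m],[0,100]).round(4) if m.sum() else '')
    if nm!='wrist':
        u=c['image'];b=(190,245,240,320) if nm=='top' else (190,265,250,350)
        ims.append(cv2.resize(u[b[0]:b[1],b[2]:b[3],::-1],(600,290),interpolation=cv2.INTER_CUBIC))
cv2.imwrite('pics/crop3.png',np.vstack(ims))
tc()
E
```

```text
scene [135, 135, 136, 137, 138, 138, 138, 138, 139, 139, 139, 139, 140, 142, 143, 144, 145, 145, 146, 146, 146, 147, 148, 148, 149, 149, 150, 161, 161, 162, 162, 163, 163, 165, 165, 165, 165, 166, 168, 168, 168, 169, 170, 170, 170, 171, 171, 172, 172, 173, 173, 174, 174, 174, 174, 174, 175, 176, 176, 176, 176, 176, 176, 176, 176, 176, 176, 176, 177, 177, 177, 177, 177, 177, 177, 178]
drawer+jaw pct [0.1753 0.2594]
scene [135, 136, 137, 138, 138, 139, 139, 140, 140, 140, 141, 142, 142, 143, 143, 144, 145, 146, 146, 146, 146, 146, 147, 149, 149, 161, 162, 162, 162, 162, 163, 164, 165, 165, 166, 166, 166, 170, 170, 171, 171, 171, 171, 172, 172, 172, 173, 174, 174, 175, 175, 175, 175, 175, 175, 176, 176, 176, 176, 176, 176, 176, 176, 176, 176, 177, 177, 177, 177, 177, 178, 178, 178]
scene [134, 135, 137, 137, 138, 138, 139, 140, 140, 140, 141, 142, 143, 144, 144, 144, 145, 145, 145, 146, 146, 147, 148, 148, 148, 148, 150, 161, 162, 162, 163, 163, 163, 164, 164, 164, 165, 165, 168, 169, 170, 170, 171, 171, 171, 171, 171, 172, 173, 173, 174, 174, 174, 175, 175, 175, 175, 175, 175, 175, 176
[... 1414 characters left out ...]
75, 175, 175, 175, 175, 176, 176, 176, 177, 177, 177]
wrist [135, 135, 136, 136, 136, 136, 136, 136, 136, 137, 137, 137, 137, 137, 137, 137, 138, 138, 138, 138, 138, 138, 138, 138, 139, 139, 139, 139, 139, 139, 139, 139, 139, 139, 139, 140, 140, 140, 141, 141, 141, 141, 141, 141, 141, 141, 141, 141, 142, 142, 142, 142, 142, 142, 143, 143, 143, 143, 143, 143, 143, 143, 144, 144, 144, 144, 144, 144, 144, 144, 144, 145, 145, 145, 146, 146, 146, 146, 146, 146, 146, 146, 146, 146, 146, 146, 146, 146, 146, 147, 147, 147, 147, 147, 147, 147, 148, 148, 148, 148, 148, 148, 148, 148, 148, 148, 149, 149, 149, 149, 150, 150, 150]
drawer+jaw pct 
t 25.05 tcp clamp 0.0075 -0.0016 0.1272 F 17.6 -2.97 10.03
```

View pics/crop3.png

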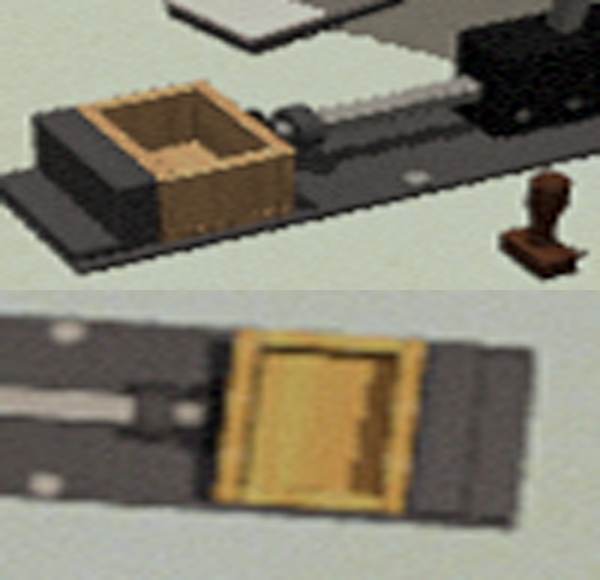

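The crop shows the pad flat against the drawer and the cup's front about 12 mm behind the pad (20 mm when fully out). That puts the plunger about 8 mm in, with the trigger held at its stop, so I'm handing in.

```bash
python3 -c "
from h import *
print(ticket.job_done());tc()"
```

```text
the job is handed in; nothing more can be done
None
the job is handed in; nothing more can be done
```

Job handed in (the judge's result was not shown): the stamp stands upright in the large tray, and the trigger is held fully pulled with the pad pressing the drawer, its plunger about 8 mm in by the camera measurements.

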